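# Lay the coffee service: cups from the nest onto their saucers, sugar, spoon

## Task

Lay out coffee for three on the worktop. Take the nest of three cups apart and stand each cup upright, flat in the middle of its own saucer (small cup on the small saucer, medium on medium, large on large), stand the sugar shaker midway between the milk jug and the carafe and in line with them, and lay the spoon close beside the large saucer on its right (as the robot sees it), pointing straight ahead with its middle level with the saucer's and its handle towards the robot. Set things down rather than drop them, and leave the saucers, the jug and the carafe where they stand.

Things in the scene. Friction and masses are not known exactly. Their poses are not given: they have to be found in the camera images.
- cup_large: large dark brown handleless stoneware cup with a cream rim band: round, tapered, 68 mm across the rim, 54 mm across the foot, 68 mm tall, wall 3.5 mm, thick bottom (inner floor 26 mm above the foot); the outermost and lowest of the nest, standing on the worktop. Origin: centre of the foot, z up.
- cup_medium: medium dark brown handleless stoneware cup with a cream rim band: round, tapered, 61 mm across the rim, 47 mm across the foot, 64 mm tall, wall 3.5 mm, thick bottom (inner floor 26 mm above the foot); at the start nested in the large cup. Origin: centre of the foot, z up. It stands on the inner floor of the large cup with 2 to 3 mm play and sticks out 22 mm above its rim.
- cup_small: small dark brown handleless stoneware cup with a cream rim band: round, tapered, 54 mm across the rim, 40 mm across the foot, 60 mm tall, wall 3.5 mm, thick bottom (inner floor 26 mm above the foot); at the start nested in the medium cup, the topmost of the nest. Origin: centre of the foot, z up. It stands on the inner floor of the medium cup with 2 to 3 mm play and sticks out 22 mm above its rim.
- saucer_large: large dark brown stoneware saucer with a cream edge, belonging to the large cup: round, 120 mm across, rim 16 mm high, flat floor 70 mm across whose top is 5 mm above the worktop, sloping up to the rim; loose. Origin: centre of the underside; at the start its x points ahead of the robot, y to the left.
- saucer_medium: medium dark brown stoneware saucer with a cream edge, belonging to the medium cup: round, 106 mm across, rim 16 mm high, flat floor 63 mm across whose top is 5 mm above the worktop, sloping up to the rim; loose. Origin: centre of the underside; at the start its x points ahead of the robot, y to the left.
- saucer_small: small dark brown stoneware saucer with a cream edge, belonging to the small cup: round, 92 mm across, rim 16 mm high, flat floor 56 mm across whose top is 5 mm above the worktop, sloping up to the rim; loose. Origin: centre of the underside; at the start its x points ahead of the robot, y to the left.
- milk_jug: plastic milk jug with a blue cap, 70 x 98 x 203 mm (x, y, z), loose, stands at the back, left of the carafe. Origin: centre of the underside; its y axis points away from the carafe: the carafe's origin lies at y = -290 mm in the jug's frame, at x = 0.
- carafe: glass coffee carafe with a black lid and handle, 140 mm tall, loose, at the back to the right of the milk jug. Origin: on the worktop under the middle of its outline; its round body, 129 mm across, is centred 22 mm from the origin towards the jug (+y); the handle points away from the jug. Same heading as the jug.
- shaker: sugar shaker: glass with a domed metal cap, round, 44 mm across, 90 mm tall. Origin: centre of the underside, z up.
- spoon: steel spoon, 188 mm long, bowl 38 mm wide and 10 mm high, flat arched handle. Origin: middle of its length, at worktop level; x points along it to the bowl, y is level, z up. The handle is 9 to 13 mm wide and about 2.5 mm thick between x = -92 and -28 mm; its top rises from 3 mm above the worktop at x = -90 to 11 mm at x = -28; narrower (7.5 mm, 15 mm high) at x = 12.
Mind the look-alikes: they are no part of the job. What is shaped like the saucer_large but orange or pink is not meant.

How it is judged:
At the end, for the whole second after the job is handed in: Each cup upright, on the floor of its own saucer, within 10 mm of its centre; shaker upright within about 20 mm of the middle of the gap between jug and carafe; spoon flat, 64-125 mm right of the large saucer's centre, level within 35 mm, ahead within 0.22 rad, bowl away from the robot; all at rest (horizontal distance between cup_small and saucer_small below 0.01 m and z of cup_small in the frame of saucer_small between 0.002 and 0.008 m and angle between each of cup_small, cup_medium, cup_large's own z axis and vertical below 0.06 rad and linear speed of each of cup_small, cup_medium, cup_large, shaker, spoon below 0.02 m/s and horizontal distance between cup_medium and saucer_medium below 0.01 m and z of cup_medium in the frame of saucer_medium between 0.002 and 0.008 m and horizontal distance between cup_large and saucer_large below 0.01 m and z of cup_large in the frame of saucer_large between 0.002 and 0.008 m and y of shaker in the frame of milk_jug between -0.158 and -0.108 m and x of shaker in the frame of milk_jug between -0.025 and 0.025 m and height (world z) of shaker below 0.006 m and angle between shaker's own z axis and vertical below 0.08 rad and y of spoon in the frame of saucer_large between -0.125 and -0.064 m and x of spoon in the frame of saucer_large between -0.035 and 0.035 m and angle between the x axis of spoon and the x axis of saucer_large, either way round below 0.22 rad and y of saucer_large in the frame of spoon between 0.064 and 0.125 m and height (world z) of spoon below 0.008 m and angle between spoon's own z axis and vertical below 0.25 rad); the robot touches nothing.
It fails at once if the milk jug or the carafe is shifted more than 20 mm (distance of any of milk_jug, carafe from where it was at the start of the episode above 0.02 m).
It fails at once if a saucer is shifted more than 20 mm (distance of any of saucer_small, saucer_medium, saucer_large from where it was at the start of the episode above 0.02 m).
It fails at once if a cup or the shaker is dropped (falls free, touching nothing, faster than 0.6 m/s) ((contact force between cup_small and anything else below 0.01 N and linear speed of cup_small above 0.6 m/s) or (contact force between cup_medium and anything else below 0.01 N and linear speed of cup_medium above 0.6 m/s) or (contact force between cup_large and anything else below 0.01 N and linear speed of cup_large above 0.6 m/s) or (contact force between shaker and anything else below 0.01 N and linear speed of shaker above 0.6 m/s)).
It also fails if it takes over 144 s, if anything falls off the work surface, if the arm or the gripper's body presses on something with over 40 N, if the wrist force passes 120 N, or if a joint passes its speed limit or range.

## Robot

A 6-joint arm with a two-finger parallel gripper is mounted at the origin on the work surface; the furniture and walls round the work are solid. World frame = base frame: x ahead of the robot, y to its left, z up, the work surface at z = 0. Lengths are in m, angles in rad, forces in N, time in s.
With the tool pointing down it reaches from about 0.35 to 0.85 m from the base axis. Payload 8.1 kg.
Tool frame: the origin (TCP) lies at the very end of the fingers, on their centre line; the grasp point (between the pads) lies 19 mm behind it; z points along the fingers, y is the line along which they close (so a half turn about z gives the same grasp; the last joint's range is limited). The gripper opens to 93 mm and grips with 3 to 60 N. Pads are 15 mm wide; open, the fingers measure 128 mm over their backs; the gripper's body (75 mm by 188 mm) begins 65 mm behind the grasp point.
Start: joints at [1.108, 0.13, 1.488, -0, 1.523, -0.085], TCP at [0.221, 0.558, 0.219] pointing down, gripper open.
Joint ranges: [-2.96, 2.96], [-0.89, 2.26], [0.02, 2.5], [-1.34, 4.48], [0, 2.73], [-2.66, 2.66]. Speed limits (rad/s): [2.39, 2.39, 2.79, 3.14, 3.14, 3.14].

## Interface

Orientations are given as a rotation vector (axis times angle).
In Python, from plant import monitor, eyes, ticket gives the robot as it stands.
- The arm moves only by the tool arm_command, never from a script. Its argument "deltas" is a list that holds one entry, the list of rows, each a list of 6 numbers: the shift along the world's x, y, z in cm, then the turn, a rotation vector about the world's x, y, z in degrees. In form: [[[tx, ty, tz, rx, ry, rz], ...]]. A call has 1 to 12 rows; each row shifts and turns the commanded pose from where the row before left it; what a row does not reach is not made up. A row lasts 1/12 s, in which the tool goes at most 41.7 mm and 7.16 degrees, less where a joint would pass 70% of its speed; a pose out of reach is approached as far as the arm can. A call is refused whole if a number of a shift passes 4.17 or a number of a turn 7.16, either way. A call with a gripper value outside its range is refused whole. "gripper" is the opening, from -1 (shut) to 1 (fully open), set as the call begins (left out, the last holds). The fingers move at their own pace and stop on an object; "squeeze" is the grip in N (left out, the last holds). Time passes only in rows, so rows that do not move let the fingers close. It gives the time, the measured TCP pose, the force, the opening and the grip force at its end, in the units of the state.
- monitor.read_state(): the state, without advancing time (a new reading comes with each control period).
- eyes.read_camera(name): name is "side" or "top"; returns the picture (384x512x3 uint8, blue, green, red); there is no depth.
- eyes.camera_model(name): a dict with "fx", "fy", "cx", "cy" (pixels), "rvec" (rotation vector, rad) and "tvec" (3), from world to camera coordinates, as OpenCV has them. Camera axes: x right, y down, z forward; pixel columns grow to the right and rows downward; lengths in m; the calibration is good to about 2 mm. A picture is of the moment at which its call begins. camera_model takes no time and is no camera call.
- ticket.close_job(): hands the job in; it is judged then, once.
The state is a dict: "t": time; "q": joint angles; "dq": joint speeds; "joint_torque": joint torques, N m; "tool_pos": TCP position; "orientation": TCP orientation; "force": force on the tool from outside, world axes, zero at the start; "wrist_torque": the same for the moment, N m; "opening": finger opening in m; "gripper_force": force on a finger pad.
Only numpy, scipy, OpenCV 4.12 (cv2) and the standard library are available. Lean on these libraries where they do the work, as an engineer would, in place of code of your own. Each camera call takes 0.05 s, during which the arm holds its last target. There are 200 camera calls.

## Working session

There is one attempt and no reset: what is moved stays moved. The work goes in short steps, Python scripts to look and compute and a tool call to move; the robot and the scene stay as the last step left them, time stands still between calls to the robot, and variables do not carry over. Pictures are saved under pics/ and viewed, at most 14 in all, crops included, and the job is handed in when it is done.

Besides the shell and the picture viewer there is one more tool, called as name(argument=value, ...), one argument or row to a line, values as JSON. arm_command: Moves the arm, as the interface text tells. Its arguments: {"type":"object","properties":{"deltas":{"type":"array"},"gripper":{"type":"number"},"squeeze":{"type":"number"}},"required":["deltas"]}

```bash
mkdir -p pics; ls; cat > h.py <<'E'
import cv2, numpy as np
from plant import monitor, eyes, ticket
def cam(n):
    m=eyes.camera_model(n); K=np.array([[m['fx'],0,m['cx']],[0,m['fy'],m['cy']],[0,0,1]])
    return K,np.array(m['rvec'],float).ravel(),np.array(m['tvec'],float).ravel()
def ray(n,u,v,z):
    K,r,t=cam(n);R=cv2.Rodrigues(r)[0];c=-R.T@t
    d=R.T@np.linalg.inv(K)@np.array([u,v,1.]);return c+d*(z-c[2])/d[2]
def proj(n,P):
    K,r,t=cam(n);return cv2.projectPoints(np.array(P,float).reshape(-1,3),r,t,K,None)[0].reshape(-1,2)
E
python3 - <<'E'
from h import *
for n in('top','side'):
    im=eyes.read_camera(n);cv2.imwrite(f'pics/{n}0.png',im);K,r,t=cam(n);R=cv2.Rodrigues(r)[0];print(n,-R.T@t,K[0,0])
    cv2.imwrite(f'pics/{n}0b.png',cv2.resize(im,(800,600),interpolation=cv2.INTER_CUBIC))
print(monitor.read_state())
E
```

```text
pics
top [ 0.31480897 -0.02692807  1.20786037] 376.6109455951273
side [0.30850244 1.23548191 0.67201374] 427.737184343103
{'t': 0.1, 'q': array([ 1.10760548e+00,  1.31057516e-01,  1.48916906e+00, -6.54582187e-05,
        1.52300710e+00, -8.54173636e-02]), 'dq': array([ 0.00074408, -0.00240791, -0.00165892, -0.00242613, -0.00046244,
       -0.00056944]), 'joint_torque': array([ 2.49956047e-04, -5.61340141e+01, -4.93096733e+01,  7.70209450e-02,
        2.90484040e-02,  9.12338578e-06]), 'tool_pos': array([0.22109178, 0.55722509, 0.21770988]), 'orientation': array([-5.89806149e-01, -3.08534106e+00,  2.50884961e-03]), 'force': array([ 0.25063043,  0.84473411, -0.51692326]), 'wrist_torque': array([-0.00278862, -0.03978987, -0.01901348]), 'gripper_force': 0.0, 'opening': 0.09346250097801893}
```

View pics/top0b.png

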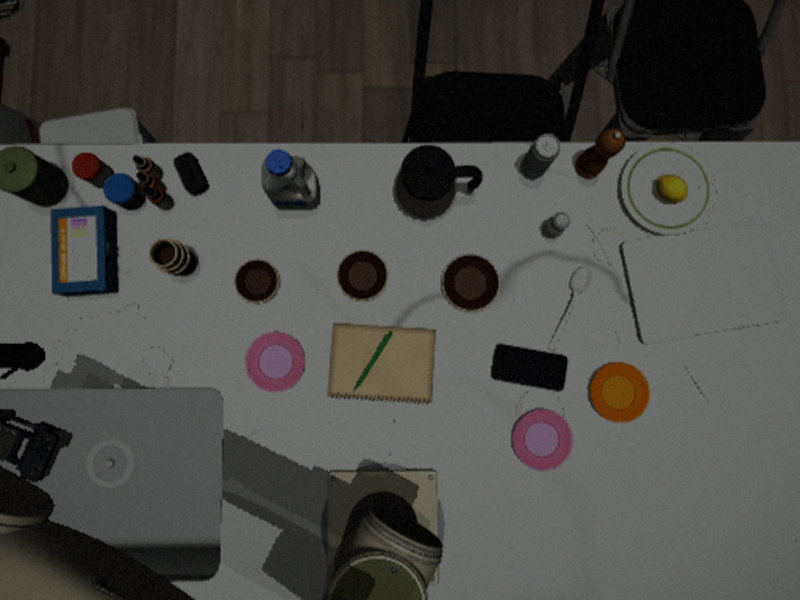

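View pics/side0b.png

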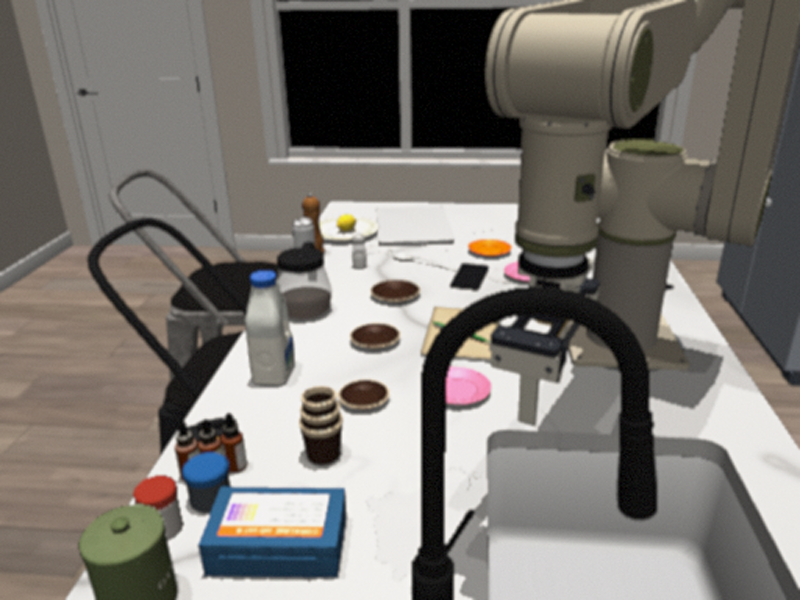

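The top view (800 px scale) shows the nest at (172,257) and the saucers at (257,281), (362,275) and (470,283). The jug is at (288,178) and the carafe at (428,180). The spoon is at (568,308), and the shaker candidates are at (557,224) and (542,155).

```bash
python3 - <<'E'
from h import *
t=cv2.imread('pics/top0.png');s=cv2.imread('pics/side0.png')
for n,u,v,z in [('nest',172,257,.1),('ss',257,281,.016),('sm',362,275,.016),('sl',470,283,.016),('jugcap',279,163,.2),('carlid',428,170,.14),('shakA',559,219,.09),('shakB',545,146,.09),('spoon',568,308,.01)]:
    p=ray('top',u*.64,v*.64,z);print(n,p.round(3),np.hypot(*p[:2]).round(3))
c=lambda im,x,y,w,h,k:cv2.resize(im[y:y+h,x:x+w],None,fx=k,fy=k,interpolation=cv2.INTER_CUBIC)
a=c(t,320,75,80,150,4); b=c(s,180,110,80,75,4);d=c(t,85,140,110,60,4);e=c(s,180,230,80,75,4)
cv=np.zeros((600,800,3),np.uint8);cv[:600,:320]=a;cv[:300,330:650]=b;cv[300:600,330:650]=e
cv=np.clip(cv*1.6,0,255).astype(np.uint8)
cv2.imwrite('pics/z.png',cv)
d=np.clip(c(t,85,140,250,60,3.2)*1.8,0,255).astype(np.uint8);cv2.imwrite('pics/d.png',d)
E
```

```text
nest [0.524 0.396 0.1  ] 0.656
ss [0.489 0.253 0.016] 0.55
sm [0.499 0.039 0.016] 0.501
sl [ 0.481 -0.182  0.016] 0.514
jugcap [0.672 0.175 0.2  ] 0.694
carlid [ 0.678 -0.091  0.14 ] 0.684
shakA [ 0.595 -0.348  0.09 ] 0.69
shakB [ 0.743 -0.326  0.09 ] 0.811
spoon [ 0.429 -0.382  0.01 ] 0.575
```

View pics/z.png

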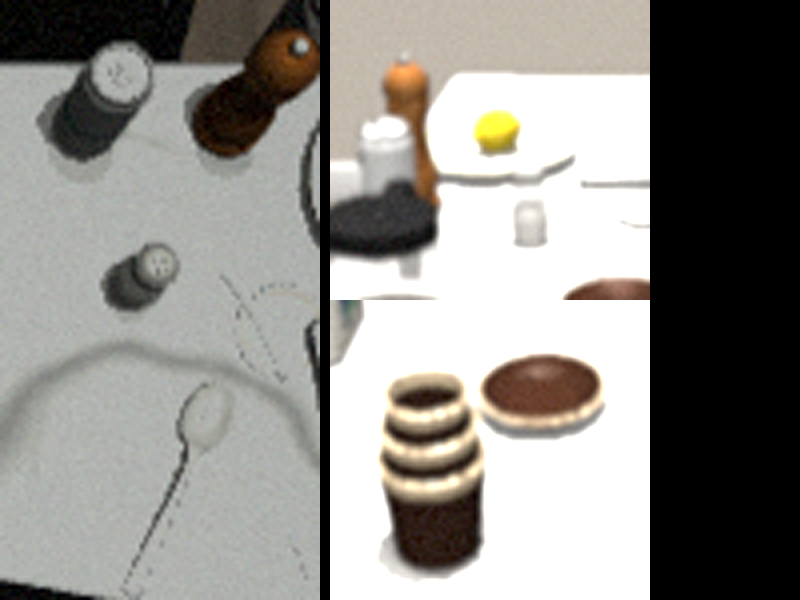

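View pics/d.png

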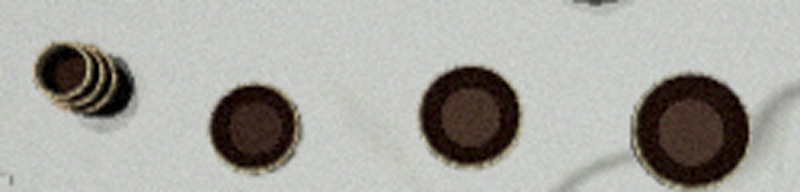

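```bash
python3 - <<'E'
from h import *
t=cv2.imread('pics/top0.png');s=cv2.imread('pics/side0.png')
c=lambda im,x,y,w,h,k:cv2.resize(im[y:y+h,x:x+w],None,fx=k,fy=k,interpolation=cv2.INTER_NEAREST)
a=c(t,330,80,50,75,8); b=c(s,180,115,50,75,8)
b=np.clip((b.astype(float)-90)*1.5,0,255);a=np.clip(a*1.3,0,255)
cv2.imwrite('pics/z2.png',np.hstack([a,b]).astype(np.uint8))
E
```

```text
(no output)
```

View pics/z2.png

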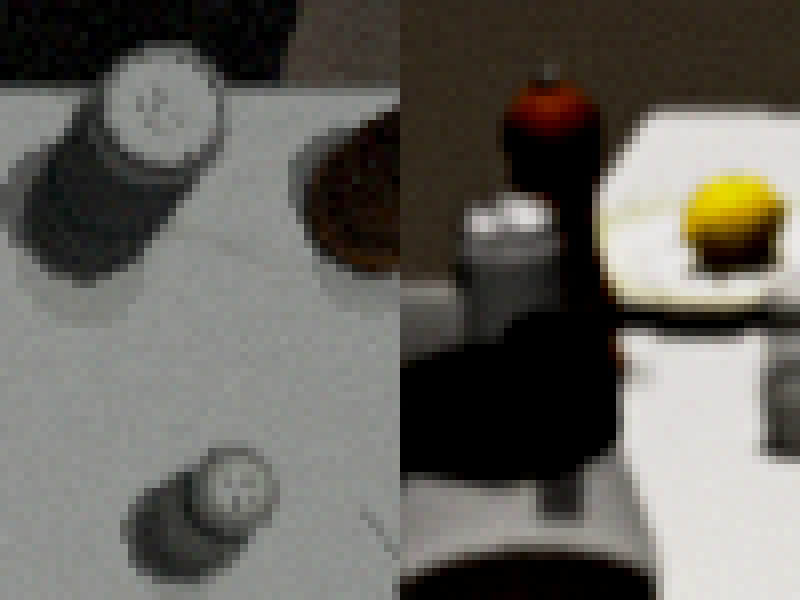

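```bash
cat >> h.py <<'E'
def blobs(n,mask,box,amin=30):
    x0,y0,x1,y1=box;m=np.zeros_like(mask);m[y0:y1,x0:x1]=mask[y0:y1,x0:x1]
    cs=[c for c in cv2.findContours(m,cv2.RETR_CCOMP,cv2.CHAIN_APPROX_NONE)[0] if cv2.contourArea(c)>amin]
    return sorted(cs,key=cv2.contourArea,reverse=True)
E
python3 - <<'E'
from h import *
t=cv2.imread('pics/top0.png');g=t.max(2)
print('floor gray',g[181,300],g[181,287],g[150,300])
dark=(g<75).astype(np.uint8)*255
for n,(u,v) in dict(ss=(164,180),sm=(232,176),sl=(301,181)).items():
    for c in blobs('top',dark,(u-25,v-25,u+26,v+26))[:1]:
        (cx,cy),ax,an=cv2.fitEllipse(c);p=ray('top',cx,cy,.0155);print(n,(cx,cy),ax,p.round(4), np.mean(ax)*1.192/376.6)
    fl=cv2.inRange(t,(30,35,60),(60,70,110))
    for c in blobs('top',fl,(u-25,v-25,u+26,v+26))[:1]:
        (cx,cy),ax,an=cv2.fitEllipse(c);p=ray('top',cx,cy,.005);print('  fl',(cx,cy),ax,p.round(4))
hsv=cv2.cvtColor(t,cv2.COLOR_BGR2HSV)
b=cv2.inRange(hsv,(100,150,60),(125,255,255))
for c in blobs('top',b,(160,90,200,120))[:1]:
    (cx,cy),ax,an=cv2.fitEllipse(c);print('cap',(cx,cy),ax,ray('top',cx,cy,.203))
l=(g<30).astype(np.uint8)*255
for c in blobs('top',l,(245,85,320,145))[:2]:
    m=cv2.minEnclosingCircle(c);print('lid',cv2.contourArea(c),cv2.boundingRect(c))
# nest: inner hole of small cup
print(g[150:180,92:130])
E
```

```text
floor gray 39 20 115
ss (164.267333984375, 179.60882568359375) (26.383691787719727, 27.764394760131836) [0.4893 0.2543 0.0155] 0.0856937322955909
sm (231.37461853027344, 175.9142303466797) (30.350975036621094, 30.803064346313477) [0.4997 0.0404 0.0155] 0.09678122005371481
sl (300.3885803222656, 180.62448120117188) (35.01049041748047, 36.032840728759766) [ 0.4829 -0.1804  0.0155] 0.1124318251809856
cap (177.8957061767578, 103.0659408569336) (14.099315643310547, 14.702156066894531) [0.67443061 0.17663332 0.203     ]
lid 1465.0 (253, 93, 55, 47)
lid 303.5 (257, 85, 63, 6)
[[109 111 110 ... 113 113 109]
 [109 108 109 ... 112 110 115]
 [109 110 105 ... 111 112 110]
 ...
 [111 110 108 ... 110 113 112]
 [111 109 110 ... 115 108 114]
 [108 109 108 ... 110 113 109]]
```

```bash
python3 - <<'E'
from h import *
t=cv2.imread('pics/top0.png');s=cv2.imread('pics/side0.png');g=t.max(2)
for n,(u,v) in dict(ss=(164,180),sm=(231,176),sl=(300,181)).items():
    gb=cv2.GaussianBlur(g,(3,3),0);m=((gb>28)&(gb<60)).astype(np.uint8)*255
    yy,xx=np.mgrid[:384,:512];m[(xx-u)**2+(yy-v)**2>13**2]=0
    m=cv2.morphologyEx(m,cv2.MORPH_OPEN,np.ones((3,3)))
    for c in blobs('top',m,(u-14,v-14,u+15,v+15))[:1]:
        M=cv2.moments(c);cx,cy=M['m10']/M['m00'],M['m01']/M['m00'];print('fl',n,cv2.contourArea(c),ray('top',cx,cy,.005).round(4))
d=(g<60).astype(np.uint8)*255
for c in blobs('top',d,(92,148,132,184),8):
    (cx,cy),ax,an=cv2.fitEllipse(c);print('hole',cv2.contourArea(c),(cx,cy),ax,ray('top',cx,cy,.112).round(4),np.mean(ax)*1.096/376.6)
# lid: outer contour left half circle fit
l=(g<30).astype(np.uint8)*255
c=blobs('top',l,(245,92,320,145))[0][:,0].astype(float)
p=c[(c[:,0]<275)&(c[:,1]<122)]
A=np.c_[2*p,np.ones(len(p))];x=np.linalg.lstsq(A,(p**2).sum(1),rcond=None)[0];print('lid',x[:2],np.sqrt(x[2]+x[:2]@x[:2]),ray('top',*x[:2],.135).round(4))
# side: rim cream bands rows
gs=s.astype(int)
for nm,(a,b,c0,c1) in dict().items():pass
hsv=cv2.cvtColor(s,cv2.COLOR_BGR2HSV)
for r in range(243,302,3):
    row=s[r,180:232];dd=(row.max(1)<150)|((row[:,2].astype(int)-row[:,0])>25);i=np.where(dd)[0];print(r,180+i.min() if len(i) else None,180+i.max() if len(i) else None,end='; ')
print()
for h,P in ((.112,1),(0,1)):print(h,proj('side',[(.522,.396,h)]),proj('top',[(.522,.396,h)]))
# spoon & shaker
bg=cv2.medianBlur(g,31).astype(int);df=bg-g
for nm,bx in (('spoon',(345,165,382,228)),('shaker',(340,130,372,158))):
    m=(np.abs(df)>(9 if nm=='spoon' else 20)).astype(np.uint8)*255
    cs=blobs('top',cv2.morphologyEx(m,cv2.MORPH_CLOSE,np.ones((3,3))),bx,6)
    for c in cs[:3]:
        print(nm,cv2.contourArea(c),cv2.boundingRect(c),cv2.minAreaRect(c))
E
```

```text
fl ss 148.5 [0.4905 0.2561 0.005 ]
fl sm 231.0 [0.5007 0.0402 0.005 ]
fl sl 301.5 [ 0.4838 -0.182   0.005 ]
hole 436.0 (112.18474578857422, 164.86346435546875) (18.109825134277344, 32.90906524658203) [0.5201 0.3851 0.112 ] 0.07423885270502108
hole 20.0 (111.88754272460938, 162.01734924316406) (3.1030590534210205, 10.494194030761719) [0.5286 0.3863 0.112 ] 0.019785700186224484
hole 15.0 (116.15331268310547, 162.0) (2.8614070415496826, 7.787127494812012) [0.5286 0.3738 0.112 ] 0.015494946696564546
hole 14.0 (120.0, 164.0) (2.2198054790496826, 9.219544410705566) [0.5225 0.3623 0.112 ] 0.016645681730180235
lid [279.01853899 117.05977893] 25.01927598502514 [ 0.6548 -0.1063  0.135 ]
243 180 229; 246 180 231; 249 197 231; 252 193 231; 255 193 231; 258 194 231; 261 192 231; 264 192 231; 267 192 218; 270 191 218; 273 192 218; 276 193 218; 279 194 217; 282 194 217; 285 195 218; 288 195 218; 291 193 217; 294 192 216; 297 195 212; 300 None None; 
0.112 [[208.25389278 249.41464491]] [[108.49127769 164.25979724]]
0 [[211.24348619 287.36331828]] [[121.67175053 170.61738306]]
spoon 155.0 (352, 165, 30, 54) ((366.7781066894531, 191.58978271484375), (23.536151885986328, 55.86015701293945), 6.581944942474365)
spoon 40.5 (345, 220, 17, 8) ((353.0, 223.5), (16.0, 7.0), 0.0)
shaker 210.5 (345, 136, 20, 17) ((354.5, 144.00001525878906), (13.435027122497559, 20.50609588623047), 45.0)
shaker 33.0 (356, 137, 8, 6) ((359.5, 139.5), (5.0, 7.0), 90.0)
```

```bash
python3 - <<'E'
from h import *
t=cv2.imread('pics/top0.png');s=cv2.imread('pics/side0.png')
def c(im,x,y,w,h,k,gn):
    o=cv2.resize(np.clip(im[y:y+h,x:x+w]*gn,0,255).astype(np.uint8),None,fx=k,fy=k,interpolation=cv2.INTER_CUBIC)
    for i in range(0,w,10):cv2.line(o,(i*k,0),(i*k,5),(0,0,255),1);cv2.putText(o,str(x+i),(i*k,16),0,.35,(0,0,255))
    for j in range(0,h,10):cv2.line(o,(0,j*k),(5,j*k),(0,0,255),1);cv2.putText(o,str(y+j),(6,j*k+4),0,.35,(0,0,255))
    return o
cv=np.zeros((600,800,3),np.uint8)
cv[:300,:400]=c(t,93,148,40,30,10,1.8)
cv[:300,400:800]=c(t,240,85,80,60,5,2.2)
cv[300:600,:350]=c(s,185,240,50,43,7,1.2)[:300]
cv[300:600,400:650]=c(t,340,165,50,60,5,1.8)
cv2.imwrite('pics/p6.png',cv)
E
```

```text
(no output)
```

View pics/p6.png

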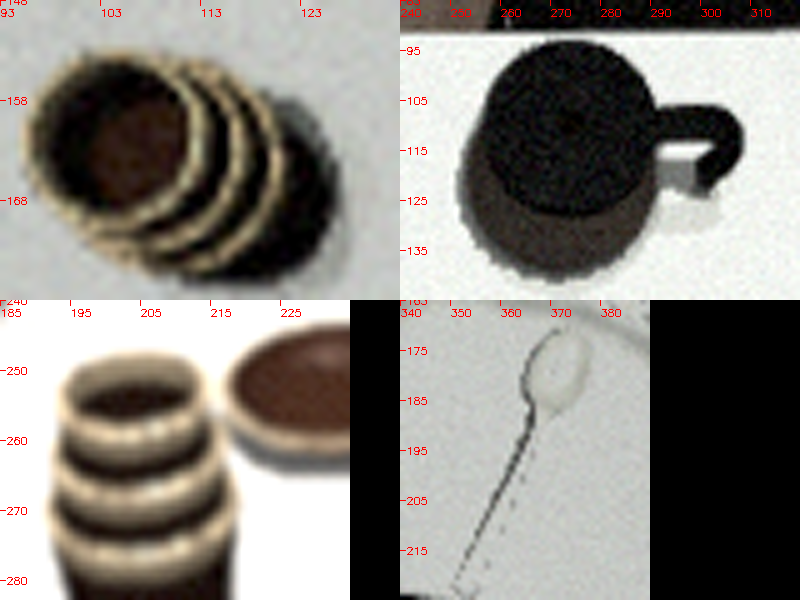

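```bash
python3 - <<'E'
from h import *
R=lambda n,u,v,z:print(n,ray('top',u,v,z).round(4))
R('nest',103.95,161.6,.112);p=ray('top',103.95,161.6,.112);print(proj('side',[p,p+[.027,0,0],p-[.027,0,0]]))
R('lid',273.7,110.4,.138);R('cap',177.9,103.07,.2)
R('carbody lowest',271.0,118.6,.05)
R('tail',352.4,223.2,.003);R('bowlc',371,178.6,.008);R('tip',373.6,170.6,.008);R('neck',367.5,189.5,.014)
R('shbase',351.4,145.6,.0);R('shtop',358.7,140.8,.085)
for u in(313,327,340,352,362):R('ph%d'%u,u,221,.008)
g=cv2.imread('pics/top0.png').max(2)
for u in range(316,362,4):print(u,219+np.where(g[219:240,u]<50)[0][:1],end=' ')
E
```

```text
nest [0.53   0.4096 0.112 ]
[[203.69765165 252.46117101]
 [192.43232371 251.96250545]
 [215.02205721 252.96245167]]
lid [ 0.674  -0.0908  0.138 ]
cap [0.6755 0.1772 0.2   ]
carbody lowest [ 0.6768 -0.0871  0.05  ]
tail [ 0.346  -0.3454  0.003 ]
bowlc [ 0.4888 -0.4097  0.008 ]
tip [ 0.5149 -0.4193  0.008 ]
neck [ 0.4528 -0.395   0.014 ]
shbase [ 0.5998 -0.3525  0.    ]
shtop [ 0.5946 -0.3525  0.085 ]
ph313 [ 0.3539 -0.2187  0.008 ]
ph327 [ 0.3535 -0.2633  0.008 ]
ph340 [ 0.3532 -0.3048  0.008 ]
ph352 [ 0.3528 -0.3431  0.008 ]
ph362 [ 0.3526 -0.3751  0.008 ]
316 [224] 320 [220] 324 [221] 328 [222] 332 [222] 336 [223] 340 [224] 344 [225] 348 [225] 352 [226] 356 [227] 360 [228]
```

arm_command(
  deltas=[
    [[3.1,-1.48,0,0,0,2.2],[3.1,-1.48,0,0,0,2.2],[3.1,-1.48,0,0,0,2.2],[3.1,-1.48,0,0,0,2.2],[3.1,-1.48,0,0,0,2.2],[3.1,-1.48,0,0,0,2.2],[3.1,-1.48,0,0,0,2.2],[3.1,-1.48,0,0,0,2.2],[3.1,-1.48,0,0,0,2.2],[3.0,-1.48,0,0,0,1.8],[0,0,0,0,0,0],[0,0,0,0,0,0]],
  ],
  gripper=1,
)

```text
t: 1.1
tool_pos: [0.5315, 0.4082, 0.2175]
orientation: [-0.006, -3.14, 0.001]
force: [-1.1, 0.1, -0.6]
opening: 0.093
gripper_force: 0.0
```

arm_command(
  deltas=[
    [[-0.03,0.03,-2.5,0,0,0],[-0.03,0.03,-2.5,0,0,0],[-0.03,0.03,-2.5,0,0,0],[-0.03,0.03,-2.5,0,0,0],[-0.03,0,-1.5,0,0,0],[0,0,-0.7,0,0,0],[0,0,0,0,0,0],[0,0,0,0,0,0]],
  ],
)

```text
t: 1.77
tool_pos: [0.5282, 0.4115, 0.0971]
orientation: [-0.0, -3.141, -0.0]
force: [-0.2, 0.4, 1.0]
opening: 0.0928
gripper_force: 0.0
```

```bash
python3 - <<'E'
from h import *
s=eyes.read_camera('side');t=eyes.read_camera('top')
a=cv2.resize(s[180:300,150:270],None,fx=4,fy=4,interpolation=cv2.INTER_CUBIC)
b=cv2.resize(np.clip(t[110:230,60:140]*1.8,0,255).astype(np.uint8),None,fx=4,fy=4,interpolation=cv2.INTER_CUBIC)
cv2.imwrite('pics/p7.png',np.hstack([a,b]))
st=monitor.read_state();print(st['tool_pos'],st['q'],st['force'])
E
```

```text
[0.52947842 0.41187473 0.09871383] [ 5.84680960e-01  3.94306758e-01  1.39995436e+00  5.62118846e-05
  1.34450232e+00 -9.85684092e-01] [-1.14624274 -0.40484196  0.48213079]
```

View pics/p7.png

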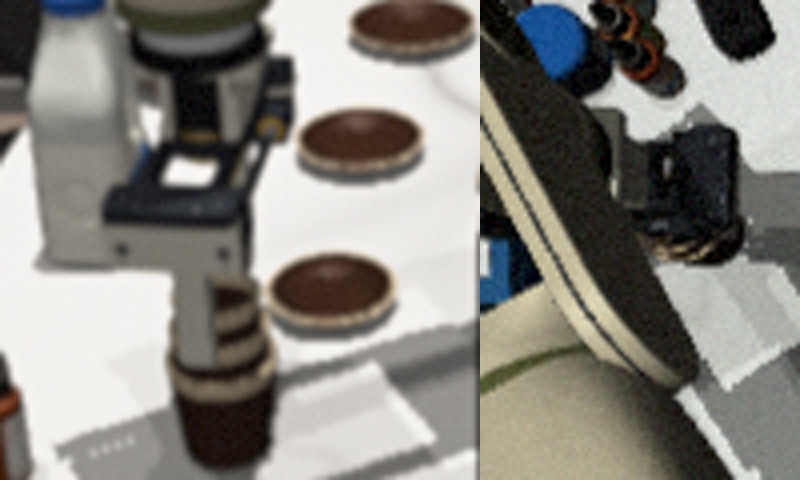

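```bash
python3 - <<'E'
from h import *
print(proj('side',[(.53,.4096,.112),(.53,.4096,.09),(.53,.4096,.0),(.5295,.476,.099),(.5295,.476,.13)]))
print([monitor.read_state()['tool_pos'].round(4)])
E
```

```text
[[203.71195285 252.46378658]
 [204.37131577 260.26072393]
 [206.94395807 290.68210531]
 [197.91638108 274.06100874]
 [196.827675   262.48370712]]
[array([0.5295, 0.4119, 0.0987])]
```

arm_command(
  deltas=[
    [[0.05,-0.2,-0.4,0,0,0],[0,0,0,0,0,0]],
  ],
)

```text
t: 2.03
tool_pos: [0.5298, 0.4089, 0.0933]
orientation: [0.001, 3.14, 0.001]
force: [-0.2, -0.0, -0.5]
opening: 0.0931
gripper_force: 0.0
```

arm_command(
  deltas=[
    [[0,0,0,0,0,0],[0,0,0,0,0,0],[0,0,0,0,0,0],[0,0,0,0,0,0],[0,0,0,0,0,0],[0,0,0,0,0,0],[0,0,0,0,0,0],[0,0,0,0,0,0]],
  ],
  gripper=-1,
  squeeze=12,
)

```text
t: 2.7
tool_pos: [0.5293, 0.409, 0.0927]
orientation: [0.001, 3.142, 0.0]
force: [-0.1, 1.2, -0.1]
opening: 0.0532
gripper_force: 12.0
```

arm_command(
  deltas=[
    [[0,0,0.5,0,0,0],[0,0,1,0,0,0],[0,0,1,0,0,0],[0,0,1,0,0,0],[0,0,1.5,0,0,0],[0,0,1.5,0,0,0],[0,0,1.5,0,0,0],[0,0,0,0,0,0]],
  ],
)

```text
t: 3.37
tool_pos: [0.5314, 0.4102, 0.1784]
orientation: [0.001, 3.135, 0.006]
force: [-0.4, 0.3, -0.4]
opening: 0.0531
gripper_force: 12.0
```

arm_command(
  deltas=[
    [[-0.2,-0.8,0,0,0,0],[-0.4,-1.6,0,0,0,0],[-0.5,-2.0,0,0,0,0],[-0.6,-2.2,0,0,0,0],[-0.6,-2.2,0,0,0,0],[-0.5,-2.0,0,0,0,0],[-0.5,-2.0,0,0,0,0],[-0.4,-1.6,0,0,0,0],[-0.25,-1.0,0,0,0,0],[0,0,0,0,0,0],[0,0,0,0,0,0]],
  ],
)

```text
t: 4.28
tool_pos: [0.4896, 0.2546, 0.1723]
orientation: [-0.003, -3.141, -0.0]
force: [1.1, -0.0, -1.2]
opening: 0.0536
gripper_force: 12.0
```

```bash
python3 - <<'E'
from h import *
s=eyes.read_camera('side');t=eyes.read_camera('top')
a=cv2.resize(s[170:310,140:260],None,fx=4,fy=4,interpolation=cv2.INTER_CUBIC)
b=cv2.resize(np.clip(t[120:260,90:170]*1.8,0,255).astype(np.uint8),None,fx=4,fy=4,interpolation=cv2.INTER_CUBIC)
cv2.imwrite('pics/p8.png',np.hstack([a,b]))
st=monitor.read_state();print(st['tool_pos'],st['opening'],st['force'])
E
```

```text
[0.48984978 0.2555179  0.17248424] 0.05353729732305606 [-0.900654    0.01272259 -1.28884961]
```

View pics/p8.png

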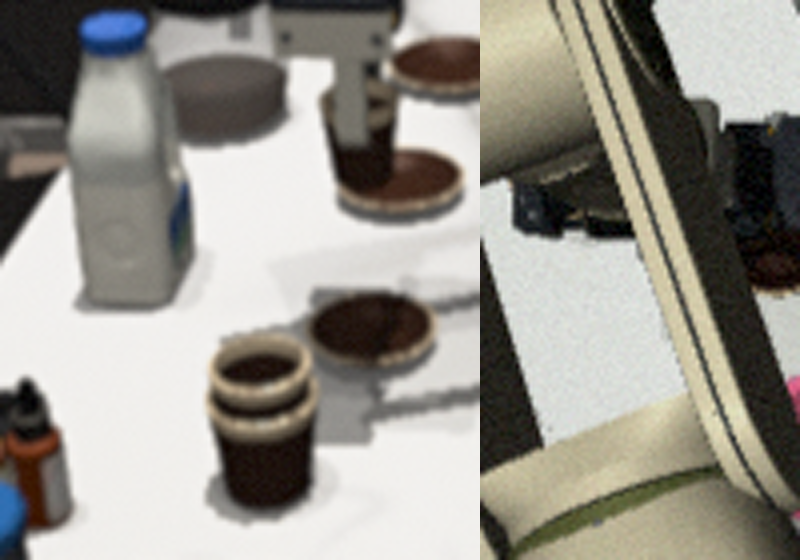

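```bash
python3 - <<'E'
from h import *
P=proj('side',[(.49,.255,.19),(.49,.255,.13),(.49,.255,0.01),(.50,.255,.13)]);print(P,(P-[140,170])*4)
E
```

```text
[[229.66008042 194.3758137 ]
 [230.67357653 214.77849198]
 [232.56647795 252.88446831]
 [226.93880202 214.64658086]] [[358.64032168  97.50325479]
 [362.69430612 179.11396794]
 [370.26591181 331.53787323]
 [347.75520807 178.58632345]]
```

arm_command(
  deltas=[
    [[-0.1,0,-2,0,0,0],[0,0,-2.5,0,0,0],[0,0,-2.5,0,0,0],[0,0,-2.2,0,0,0],[0,0,-1.5,0,0,0],[0,0,-0.8,0,0,0],[0,0,-0.4,0,0,0],[0,0,-0.2,0,0,0],[0,0,0,0,0,0],[0,0,-0.2,0,0,0],[0,0,0,0,0,0]],
  ],
)

```text
t: 5.3
tool_pos: [0.4896, 0.2553, 0.0506]
orientation: [0.001, 3.14, 0.001]
force: [-0.0, -0.9, -0.9]
opening: 0.0538
gripper_force: 12.0
```

arm_command(
  deltas=[
    [[0,0,-0.15,0,0,0],[0,0,-0.1,0,0,0],[0,0,-0.1,0,0,0],[0,0,-0.1,0,0,0],[0,0,0,0,0,0]],
  ],
)

```text
t: 5.72
tool_pos: [0.4892, 0.255, 0.0456]
orientation: [0.001, 3.141, 0.0]
force: [-1.2, -0.1, 2.4]
opening: 0.0535
gripper_force: 12.0
```

arm_command(
  deltas=[
    [[0,0,0,0,0,0],[0,0,0,0,0,0],[0,0,0,0,0,0],[0,0,0,0,0,0],[0,0,1,0,0,0],[0,0,2,0,0,0],[0,0,3,0,0,0],[0,0,3,0,0,0]],
  ],
  gripper=1,
)

```text
t: 6.38
tool_pos: [0.4879, 0.2545, 0.1359]
orientation: [-0.001, -3.14, 0.001]
force: [0.4, 0.5, 1.0]
opening: 0.0929
gripper_force: 0.0
```

arm_command(
  deltas=[
    [[0.4,1.6,0,0,0,0],[0.5,2.0,0,0,0,0],[0.6,2.2,0,0,0,0],[0.6,2.2,0,0,0,0],[0.6,2.2,0,0,0,0],[0.6,2.2,0,0,0,0],[0.4,1.6,0,0,0,0],[0.35,1.4,0,0,0,0],[0,0,0,0,0,0],[0,0,0,0,0,0]],
  ],
)

```text
t: 7.22
tool_pos: [0.5292, 0.4092, 0.1354]
orientation: [-0.0, 3.142, -0.0]
force: [-0.6, -0.7, 0.5]
opening: 0.0931
gripper_force: 0.0
```

```bash
python3 - <<'E'
from h import *
s=eyes.read_camera('side')
a=cv2.resize(s[230:310,175:260],None,fx=7,fy=7,interpolation=cv2.INTER_CUBIC)
cv2.imwrite('pics/p9.png',a)
st=monitor.read_state();print(st['tool_pos'],st['opening'],st['force'])
E
```

```text
[0.5291966  0.40857147 0.13540271] 0.09301809911823675 [-0.43953015  0.03167445  0.54499364]
```

View pics/p9.png

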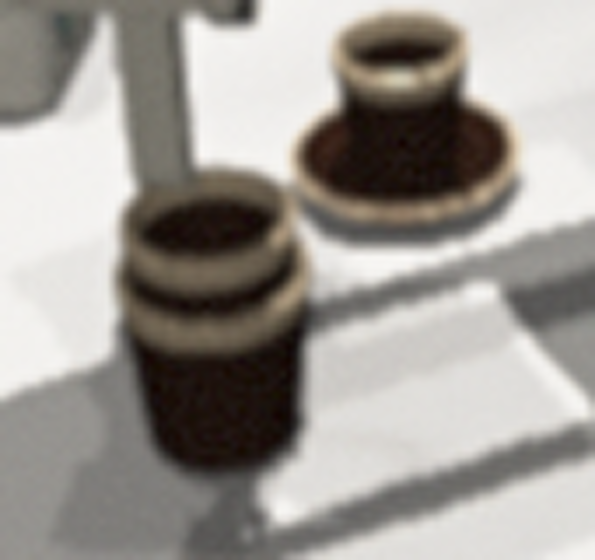

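arm_command(
  deltas=[
    [[0.05,0.1,-2,0,0,0],[0,0,-2,0,0,0],[0,0,-1.3,0,0,0],[0,0,-0.7,0,0,0],[0,0,-0.2,0,0,0],[0,0,0,0,0,0],[0,0,0,0,0,0]],
  ],
)

```text
t: 7.85
tool_pos: [0.5304, 0.41, 0.0743]
orientation: [0.002, 3.14, 0.001]
force: [0.6, 0.3, 0.0]
opening: 0.0929
gripper_force: 0.0
```

arm_command(
  deltas=[
    [[0,0,-0.2,0,0,0],[0,0,0,0,0,0],[0,0,0,0,0,0],[0,0,0,0,0,0],[0,0,0,0,0,0],[0,0,0,0,0,0],[0,0,0,0,0,0],[0,0,0,0,0,0]],
  ],
  gripper=-1,
  squeeze=12,
)

```text
t: 8.52
tool_pos: [0.5299, 0.4099, 0.0714]
orientation: [0.001, 3.141, -0.0]
force: [-0.3, -1.1, 1.7]
opening: 0.0609
gripper_force: 12.0
```

arm_command(
  deltas=[
    [[0,0,0.5,0,0,0],[0,0,1,0,0,0],[0,0,1,0,0,0],[0,0,1.5,0,0,0],[0,0,1.5,0,0,0],[0,0,1.5,0,0,0],[0,0,1.5,0,0,0],[0,0,1,0,0,0],[0,0,0.5,0,0,0],[0,0,0,0,0,0]],
  ],
)

```text
t: 9.35
tool_pos: [0.5307, 0.4105, 0.1737]
orientation: [0.001, 3.139, 0.003]
force: [0.6, -0.2, -0.2]
opening: 0.0612
gripper_force: 12.0
```

arm_command(
  deltas=[
    [[-0.1,-1.5,0,0,0,0],[-0.2,-2.5,0,0,0,0],[-0.3,-3.5,0,0,0,0],[-0.3,-4,0,0,0,0],[-0.3,-4,0,0,0,0],[-0.3,-4,0,0,0,0],[-0.3,-4,0,0,0,0],[-0.3,-4,0,0,0,0],[-0.3,-3.5,0,0,0,0],[-0.3,-3,0,0,0,0],[-0.2,-2,0,0,0,0],[-0.1,-1,0,0,0,0]],
  ],
)

```text
t: 10.35
tool_pos: [0.4989, 0.0374, 0.1703]
orientation: [-0.005, -3.14, 0.001]
force: [0.2, -0.1, -2.2]
opening: 0.0603
gripper_force: 12.0
```

arm_command(
  deltas=[
    [[0,0,0,0,0,0],[0,0,-1.5,0,0,0],[0,0,-2.5,0,0,0],[0,0,-2.5,0,0,0],[0,0,-2,0,0,0],[0,0,-1.3,0,0,0],[0,0,-0.7,0,0,0],[0,0,-0.4,0,0,0],[0,0,0,0,0,0],[0,0,0,0,0,0]],
  ],
)

```text
t: 11.18
tool_pos: [0.5004, 0.0404, 0.0628]
orientation: [0.0, 3.141, 0.0]
force: [0.1, -0.3, -1.7]
opening: 0.0607
gripper_force: 12.0
```

arm_command(
  deltas=[
    [[0,0,-0.4,0,0,0],[0,0,-0.3,0,0,0],[0,0,-0.2,0,0,0],[0,0,-0.1,0,0,0],[0,0,-0.1,0,0,0],[0,0,-0.1,0,0,0],[0,0,0,0,0,0]],
  ],
)

```text
t: 11.77
tool_pos: [0.5001, 0.0398, 0.0503]
orientation: [0.002, 3.141, -0.0]
force: [-0.1, -1.1, -1.8]
opening: 0.0602
gripper_force: 12.0
```

arm_command(
  deltas=[
    [[0,0,-0.1,0,0,0],[0,0,0,0,0,0],[0,0,0,0,0,0]],
  ],
)

```text
t: 12.02
tool_pos: [0.5006, 0.0398, 0.0503]
orientation: [0.001, 3.14, -0.0]
force: [-2.4, 0.2, 5.6]
opening: 0.0608
gripper_force: 12.0
```

arm_command(
  deltas=[
    [[0,0,0,0,0,0],[0,0,0,0,0,0],[0,0,0,0,0,0],[0,0,0,0,0,0],[0,0,1,0,0,0],[0,0,2,0,0,0],[0,0,3,0,0,0],[0,0,3,0,0,0]],
  ],
  gripper=1,
)

```text
t: 12.68
tool_pos: [0.4988, 0.0399, 0.1399]
orientation: [-0.001, -3.139, -0.0]
force: [0.7, -0.8, 0.4]
opening: 0.0928
gripper_force: 0.0
```

arm_command(
  deltas=[
    [[0.1,1.5,0,0,0,0],[0.2,2.5,0,0,0,0],[0.3,3.5,0,0,0,0],[0.3,4,0,0,0,0],[0.3,4,0,0,0,0],[0.3,4,0,0,0,0],[0.3,4,0,0,0,0],[0.3,4,0,0,0,0],[0.3,3.5,0,0,0,0],[0.3,3,0,0,0,0],[0.2,2,0,0,0,0],[0.1,1,0,0,0,0]],
  ],
)

```text
t: 13.68
tool_pos: [0.5293, 0.4128, 0.1396]
orientation: [-0.002, 3.142, 0.001]
force: [0.4, 0.1, 0.4]
opening: 0.0932
gripper_force: 0.0
```

arm_command(
  deltas=[
    [[0,0,0,0,0,0],[0,0,-2,0,0,0],[0,0,-2,0,0,0],[0,0,0,0,0,0],[0,0,0,0,0,0]],
  ],
)

```text
t: 14.1
tool_pos: [0.529, 0.4078, 0.098]
orientation: [-0.003, -3.139, 0.004]
force: [0.0, 0.1, 0.4]
opening: 0.0927
gripper_force: 0.0
```

```bash
python3 - <<'E'
from h import *
s=eyes.read_camera('side');t=eyes.read_camera('top')
a=cv2.resize(s[200:310,175:275],None,fx=5,fy=5,interpolation=cv2.INTER_CUBIC)
cv2.imwrite('pics/p10.png',a)
st=monitor.read_state();print(st['tool_pos'],st['opening'],st['force'])
E
```

```text
[0.53052911 0.4092313  0.10059889] 0.09291076035577611 [0.97001475 0.03767026 0.9747841 ]
```

View pics/p10.png

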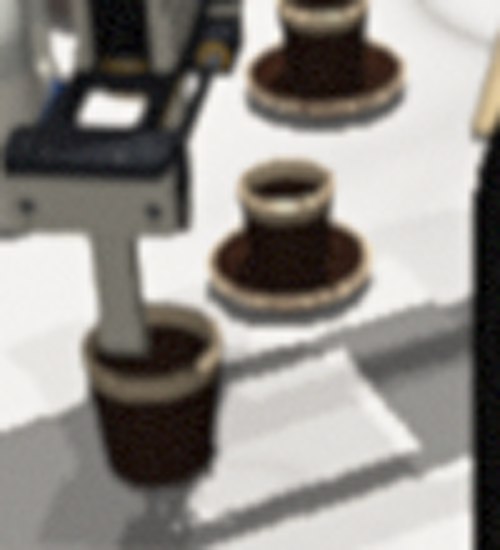

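arm_command(
  deltas=[
    [[0,0,-2,0,0,0],[0,0,-2,0,0,0],[0,0,-1,0,0,0],[0,0,-0.5,0,0,0],[0,0,0,0,0,0],[0,0,0,0,0,0]],
  ],
)

```text
t: 14.7
tool_pos: [0.5303, 0.4101, 0.0452]
orientation: [0.001, 3.141, 0.001]
force: [0.4, 0.3, -0.3]
opening: 0.0929
gripper_force: 0.0
```

arm_command(
  deltas=[
    [[0,0,0,0,0,0],[0,0,0,0,0,0],[0,0,0,0,0,0],[0,0,0,0,0,0],[0,0,0,0,0,0],[0,0,0,0,0,0],[0,0,0,0,0,0],[0,0,0,0,0,0]],
  ],
  gripper=-1,
  squeeze=14,
)

```text
t: 15.37
tool_pos: [0.5302, 0.41, 0.0447]
orientation: [0.001, 3.141, 0.0]
force: [-0.2, -1.8, 4.4]
opening: 0.0681
gripper_force: 14.0
```

arm_command(
  deltas=[
    [[0,0,0.5,0,0,0],[0,0,1,0,0,0],[0,0,2,0,0,0],[0,0,2.5,0,0,0],[0,0,2.5,0,0,0],[0,0,2.5,0,0,0],[0,0,1.5,0,0,0],[0,0,0.5,0,0,0],[0,0,0,0,0,0]],
  ],
)

```text
t: 16.12
tool_pos: [0.5306, 0.4106, 0.1765]
orientation: [0.001, 3.139, 0.003]
force: [-0.0, -0.4, -2.1]
opening: 0.0679
gripper_force: 14.0
```

arm_command(
  deltas=[
    [[-0.2,-1.5,0,0,0,0],[-0.3,-2.5,0,0,0,0],[-0.3,-3.5,0,0,0,0],[-0.3,-4,0,0,0,0],[-0.3,-4,0,0,0,0],[-0.3,-4,0,0,0,0],[-0.3,-4,0,0,0,0],[-0.3,-4,0,0,0,0],[-0.3,-4,0,0,0,0],[-0.3,-4,0,0,0,0],[-0.3,-4,0,0,0,0],[-0.3,-4,0,0,0,0]],
  ],
)

```text
t: 17.12
tool_pos: [0.4931, -0.0266, 0.1723]
orientation: [-0.001, -3.139, -0.001]
force: [1.9, -0.4, -2.0]
opening: 0.0677
gripper_force: 14.0
```

arm_command(
  deltas=[
    [[-0.3,-4,0,0,0,0],[-0.3,-4,0,0,0,0],[-0.2,-3.5,0,0,0,0],[-0.2,-2.5,0,0,0,0],[-0.2,-1.6,0,0,0,0],[0,0,0,0,0,0],[0,0,-2,0,0,0],[0,0,-2.5,0,0,0],[0,0,-2.5,0,0,0],[0,0,-2,0,0,0],[0,0,0,0,0,0],[0,0,0,0,0,0]],
  ],
)

```text
t: 18.12
tool_pos: [0.481, -0.1795, 0.0821]
orientation: [-0.0, -3.137, -0.004]
force: [0.5, -0.1, -1.6]
opening: 0.0676
gripper_force: 14.0
```

```bash
python3 - <<'E'
from h import *
for i in range(3):
    s=eyes.read_camera('side');st=monitor.read_state();print(st['tool_pos'],st['opening'],st['force'])
E
```

```text
[ 0.48246892 -0.18029038  0.08393882] 0.06779362730510453 [ 0.73481707  0.21269617 -0.95120724]
[ 0.4833745  -0.18085967  0.08507418] 0.06773699302867439 [ 0.05947609  0.51909689 -1.60935842]
[ 0.48386576 -0.18120999  0.08569536] 0.06770301649521403 [ 0.26440243 -0.31302168 -1.47223503]
```

Position is right on. I'll lower 3.6 cm to contact.

arm_command(
  deltas=[
    [[0,0,-1.2,0,0,0],[0,0,-1.0,0,0,0],[0,0,-0.6,0,0,0],[0,0,-0.3,0,0,0],[0,0,-0.2,0,0,0],[0,0,-0.1,0,0,0],[0,0,-0.1,0,0,0],[0,0,0,0,0,0],[0,0,0,0,0,0]],
  ],
)

```text
t: 19.02
tool_pos: [0.4832, -0.1811, 0.0498]
orientation: [0.001, 3.141, -0.0]
force: [-1.4, 1.4, 3.4]
opening: 0.0676
gripper_force: 14.0
```

arm_command(
  deltas=[
    [[0,0,0,0,0,0],[0,0,0,0,0,0],[0,0,0,0,0,0],[0,0,0,0,0,0],[0,0,1,0,0,0],[0,0,2,0,0,0],[0,0,3,0,0,0],[0,0,3,0,0,0]],
  ],
  gripper=1,
)

```text
t: 19.68
tool_pos: [0.482, -0.1807, 0.14]
orientation: [-0.001, -3.14, -0.001]
force: [0.0, -0.7, 0.2]
opening: 0.0932
gripper_force: 0.0
```

arm_command(
  deltas=[
    [[-0.6,-2.5,0,0,0,-3],[-0.6,-2.5,0,0,0,-3],[-0.6,-2.5,0,0,0,-3],[-0.6,-2.6,0,0,0,-3],[-0.6,-2.6,0,0,0,-3],[-0.6,-2.6,0,0,0,-3],[-0.6,-2.5,0,0,0,-3],[-0.6,-2.5,0,0,0,-3],[0,0,-3,0,0,0],[0,0,-3,0,0,0],[0,0,0,0,0,0],[0,0,0,0,0,0]],
  ],
)

```text
t: 20.68
tool_pos: [0.4335, -0.3828, 0.0779]
orientation: [-0.654, -3.069, -0.004]
force: [0.3, 0.2, 0.1]
opening: 0.0929
gripper_force: 0.0
```

```bash
python3 - <<'E'
from h import *
s=eyes.read_camera('side');t=eyes.read_camera('top')
def c(im,x,y,w,h,k,gn):
    o=cv2.resize(np.clip(im[y:y+h,x:x+w]*gn,0,255).astype(np.uint8),None,fx=k,fy=k,interpolation=cv2.INTER_CUBIC)
    for i in range(0,w,10):cv2.putText(o,str(x+i),(i*k,10),0,.35,(0,0,255))
    for j in range(0,h,10):cv2.putText(o,str(y+j),(0,j*k+4),0,.35,(0,0,255))
    return o
cv2.imwrite('pics/p11.png',np.hstack([c(s,220,130,80,80,5,.9),c(t,320,150,80,80,5,1.7)]))
st=monitor.read_state();print(st['tool_pos'],st['orientation'])
print(proj('side',[(.434,-.384,.012),(.489,-.4097,.005),(.346,-.3454,.003),st['tool_pos']]))
E
```

```text
[ 0.43560214 -0.38459064  0.08117722] [ 6.53453445e-01  3.07129238e+00 -1.73073477e-03]
[[270.29483951 165.72787602]
 [257.58903781 164.65055529]
 [291.52842168 171.97664479]
 [269.85075001 149.68903531]]
```

View pics/p11.png

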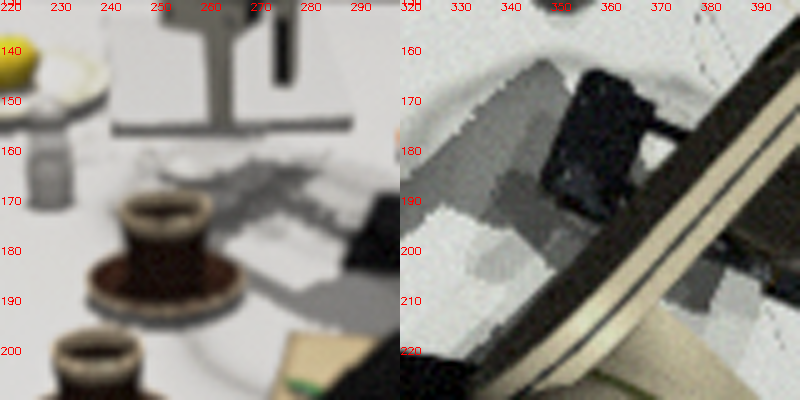

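arm_command(
  deltas=[
    [[0,0,-2,0,0,0],[0,0,-2,0,0,0],[0,0,-1.7,0,0,0],[0,0,-1.0,0,0,0],[0,0,-0.4,0,0,0],[0,0,0,0,0,0],[0,0,0,0,0,0],[0,0,0,0,0,0]],
  ],
)

```text
t: 21.45
tool_pos: [0.4358, -0.385, 0.0099]
orientation: [0.654, 3.071, -0.002]
force: [-0.6, -0.0, -0.5]
opening: 0.093
gripper_force: 0.0
```

```bash
python3 - <<'E'
from h import *
print(monitor.read_state()['tool_pos'])
E
```

```text
[ 0.4357759  -0.38501459  0.00988783]
```

arm_command(
  deltas=[
    [[0,0,-0.4,0,0,0],[0,0,0,0,0,0],[0,0,0,0,0,0]],
  ],
)

```text
t: 21.7
tool_pos: [0.4348, -0.3841, 0.0043]
orientation: [0.654, 3.073, -0.0]
force: [1.7, 0.9, 0.3]
opening: 0.0929
gripper_force: 0.0
```

arm_command(
  deltas=[
    [[0,0,0,0,0,0],[0,0,0,0,0,0],[0,0,0,0,0,0],[0,0,0,0,0,0],[0,0,0,0,0,0],[0,0,0,0,0,0],[0,0,0,0,0,0],[0,0,0,0,0,0],[0,0,0,0,0,0],[0,0,0,0,0,0]],
  ],
  gripper=-1,
  squeeze=15,
)

```text
t: 22.53
tool_pos: [0.4348, -0.3841, 0.0041]
orientation: [-0.654, -3.073, -0.0]
force: [0.4, -0.7, 0.3]
opening: 0.0307
gripper_force: 0.0
```

arm_command(
  deltas=[
    [[0,0,0,0,0,0],[0,0,0,0,0,0],[0,0,0,0,0,0],[0,0,0,0,0,0],[0,0,0,0,0,0],[0,0,0,0,0,0]],
  ],
)

```text
t: 23.03
tool_pos: [0.4348, -0.3842, 0.0042]
orientation: [0.654, 3.073, -0.0]
force: [0.3, -0.1, 0.7]
opening: 0.0077
gripper_force: 15.0
```

arm_command(
  deltas=[
    [[0,0,0.5,0,0,0],[0,0,1,0,0,0],[0,0,2,0,0,0],[0,0,2,0,0,0],[0,0,1,0,0,0],[0,0,0.5,0,0,0],[0,0,0,0,0,0]],
  ],
)

```text
t: 23.62
tool_pos: [0.4356, -0.385, 0.076]
orientation: [0.654, 3.07, -0.003]
force: [-0.8, -0.5, -0.9]
opening: 0.0078
gripper_force: 15.0
```

arm_command(
  deltas=[
    [[0.3,0.6,0,0,0,2],[0.6,1.1,0,0,0,2.5],[0.7,1.2,0,0,0,2.5],[0.7,1.2,0,0,0,2.5],[0.7,1.2,0,0,0,2.5],[0.7,1.2,0,0,0,2.5],[0.7,1.2,0,0,0,2.5],[0.6,1.1,0,0,0,2.5],[0.4,0.7,0,0,0,2.5],[0.2,0.4,0,0,0,2],[0,0,0,0,0,0],[0,0,0,0,0,0]],
  ],
)

```text
t: 24.62
tool_pos: [0.4912, -0.2845, 0.0742]
orientation: [0.001, -3.142, 0.0]
force: [0.1, 0.2, 0.1]
opening: 0.0079
gripper_force: 15.0
```

```bash
python3 - <<'E'
from h import *
s=eyes.read_camera('side');t=eyes.read_camera('top')
def c(im,x,y,w,h,k,gn):
    return cv2.resize(np.clip(im[y:y+h,x:x+w]*gn,0,255).astype(np.uint8),None,fx=k,fy=k,interpolation=cv2.INTER_CUBIC)
cv2.imwrite('pics/p12.png',np.hstack([c(s,210,120,90,80,5,.8),c(t,290,140,70,80,5,1.7)]))
st=monitor.read_state();print(st['tool_pos'],st['orientation'],st['opening'],st['force'],st['wrist_torque'])
E
```

```text
[ 0.49083952 -0.28511361  0.07414261] [-1.73348648e-03 -3.14156788e+00  2.60368425e-04] 0.007748331658576009 [ 0.13227491  0.22991087 -0.40954088] [-0.01797634  0.02338844  0.05119067]
```

View pics/p12.png

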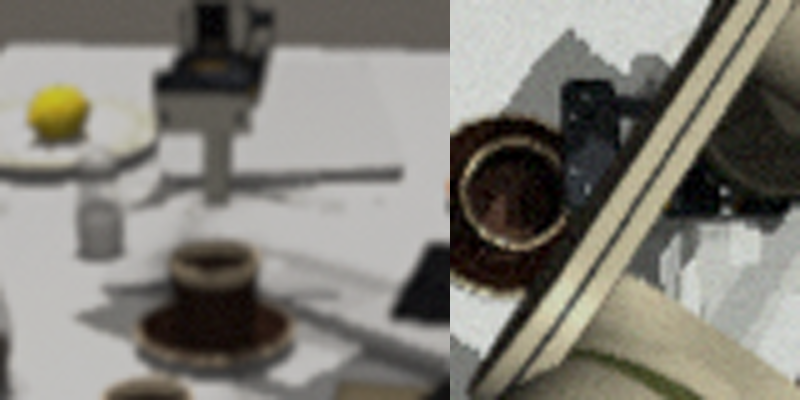

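arm_command(
  deltas=[
    [[0,0,-1.5,0,0,0],[0,0,-2,0,0,0],[0,0,-1.5,0,0,0],[0,0,-1.0,0,0,0],[0,0,-0.5,0,0,0],[0,0,-0.3,0,0,0],[0,0,-0.1,0,0,0],[0,0,0,0,0,0],[0,0,0,0,0,0]],
  ],
)

```text
t: 25.47
tool_pos: [0.4914, -0.2856, 0.0061]
orientation: [0.001, 3.14, -0.001]
force: [0.5, 0.3, -0.4]
opening: 0.0079
gripper_force: 15.0
```

arm_command(
  deltas=[
    [[0,0,-0.1,0,0,0],[0,0,-0.1,0,0,0],[0,0,0,0,0,0],[0,0,0,0,0,0]],
  ],
)

```text
t: 25.8
tool_pos: [0.4914, -0.2856, 0.004]
orientation: [0.001, 3.14, -0.002]
force: [0.4, -0.9, 3.1]
opening: 0.0078
gripper_force: 15.0
```

arm_command(
  deltas=[
    [[0,0,0,0,0,0],[0,0,0,0,0,0],[0,0,0,0,0,0],[0,0,0,0,0,0],[0,0,1,0,0,0],[0,0,2,0,0,0],[0,0,3,0,0,0],[0,0,3.5,0,0,0],[0,0,3.5,0,0,0]],
  ],
  gripper=-0.57,
)

```text
t: 26.55
tool_pos: [0.4901, -0.2846, 0.1345]
orientation: [-0.001, -3.14, -0.001]
force: [1.0, 0.6, -0.1]
opening: 0.0197
gripper_force: 0.0
```

```bash
python3 - <<'E'
from h import *
s=cv2.imread('pics/side0.png').max(2)
print(proj('side',[(.597,-.3525,.0),(.597,-.3525,.045),(.597,-.3525,.09),(.607,-.3525,.045)]))
for r in range(152,174,2): print(r,s[r,220:242])
E
```

```text
[[229.79200148 170.42483678]
 [229.29430293 160.1033615 ]
 [228.78516445 149.54464025]
 [226.84160712 160.04757297]]
152 [225 226 225 217 202 178 170 178 190 196 191 176 152 119  96  85  86  98
 127 164 193 214]
154 [108 103  99  95  88  92 106 114 117 120 118 115 104 117 148 173 189 217
 231 236 236 226]
156 [119 121 136 164 172 153 137 134 138 142 142 144 155 194 233 238 235 233
 235 237 237 224]
158 [233 233 235 240 236 211 182 176 179 182 181 179 177 191 222 234 234 230
 233 235 236 235]
160 [237 239 238 237 232 200 166 150 144 143 144 142 146 161 197 229 234 234
 234 235 236 235]
162 [238 238 239 236 227 175 138 135 145 149 149 143 139 152 180 214 221 224
 226 230 233 234]
164 [239 239 239 236 222 171 140 145 149 153 152 148 139 135 169 222 236 238
 237 237 237 236]
166 [238 238 240 239 230 179 132 127 134 136 139 133 128 123 163 223 237 238
 237 236 236 235]
168 [239 239 240 241 234 194 139 123 132 133 135 128 123 124 164 218 236 237
 236 234 232 229]
170 [239 239 239 237 223 169 121 112 119 124 124 124 113 115 153 204 227 232
 232 229 222 213]
172 [240 239 240 239 234 226 207 190 185 180 181 185 195 217 231 234 234 233
 231 227 217 206]
```

arm_command(
  deltas=[
    [[0.8,-0.5,0,0,0,0],[1.6,-1,0,0,0,0],[2,-1.3,0,0,0,0],[2.2,-1.4,0,0,0,0],[2,-1.3,0,0,0,0],[1.3,-0.9,0,0,0,0],[0.7,-0.4,0,0,0,0],[0,0,0,0,0,0],[0,0,0,0,0,0],[0,0,0,0,0,0]],
  ],
  gripper=1,
)

```text
t: 27.38
tool_pos: [0.5963, -0.3527, 0.1333]
orientation: [-0.001, -3.141, -0.0]
force: [-0.3, -0.2, 0.8]
opening: 0.082
gripper_force: 0.0
```

arm_command(
  deltas=[
    [[0,0,-1.5,0,0,0],[0,0,-2,0,0,0],[0,0,-2.5,0,0,0],[0,0,-2,0,0,0],[0,0,-1.5,0,0,0],[0,0,-1,0,0,0],[0,0,-0.3,0,0,0],[0,0,0,0,0,0],[0,0,0,0,0,0]],
  ],
)

```text
t: 28.13
tool_pos: [0.5974, -0.3535, 0.0263]
orientation: [0.001, 3.14, -0.001]
force: [-0.0, 0.4, -0.3]
opening: 0.0929
gripper_force: 0.0
```

arm_command(
  deltas=[
    [[0,0,0,0,0,0],[0,0,0,0,0,0],[0,0,0,0,0,0],[0,0,0,0,0,0],[0,0,0,0,0,0],[0,0,0,0,0,0],[0,0,0,0,0,0],[0,0,0,0,0,0],[0,0,0,0,0,0],[0,0,0,0,0,0],[0,0,0,0,0,0]],
  ],
  gripper=-1,
  squeeze=15,
)

```text
t: 29.05
tool_pos: [0.5968, -0.3532, 0.0251]
orientation: [0.001, 3.142, -0.0]
force: [0.6, 0.3, 0.4]
opening: 0.0434
gripper_force: 15.0
```

arm_command(
  deltas=[
    [[0,0,0.5,0,0,0],[0,0,1.5,0,0,0],[0,0,2.5,0,0,0],[0,0,3,0,0,0],[0,0,3,0,0,0],[0,0,3,0,0,0],[0,0,3,0,0,0],[0,0,3,0,0,0],[0,0,3,0,0,0],[0,0,2,0,0,0],[0,0,1,0,0,0],[0,0,0,0,0,0]],
  ],
)

```text
t: 30.05
tool_pos: [0.5979, -0.3538, 0.285]
orientation: [0.001, 3.136, -0.006]
force: [0.2, 0.2, -0.9]
opening: 0.0435
gripper_force: 15.0
```

arm_command(
  deltas=[
    [[0.3,1,0,0,0,-3],[0.4,1.8,0,0,0,-6],[0.5,2.5,0,0,0,-6],[0.5,2.5,0,0,0,-6],[0.5,2.5,0,0,0,-6],[0.5,2.5,0,0,0,-6],[0.5,2.5,0,0,0,-6],[0.5,2.5,0,0,0,-6],[0.5,2.5,0,0,0,-6],[0.5,2.5,0,0,0,-6],[0.5,2.5,0,0,0,-6],[0.5,2.5,0,0,0,-6]],
  ],
)

```text
t: 31.05
tool_pos: [0.6529, -0.0736, 0.2777]
orientation: [-1.785, -2.581, 0.002]
force: [0.0, 0.4, -0.4]
opening: 0.0436
gripper_force: 15.0
```

arm_command(
  deltas=[
    [[0.5,2.5,0,0,0,-6],[0.5,2.5,0,0,0,-6],[0.4,2.5,0,0,0,-6],[0.4,2.2,0,0,0,-3],[0.3,1.6,0,0,0,0],[0.2,1,0,0,0,0],[0,0,0,0,0,0],[0,0,0,0,0,0],[0,0,0,0,0,0]],
  ],
)

```text
t: 31.8
tool_pos: [0.6767, 0.0467, 0.2798]
orientation: [-2.222, -2.221, 0.001]
force: [0.8, -0.1, -0.2]
opening: 0.0433
gripper_force: 15.0
```

arm_command(
  deltas=[
    [[0,0,-1.5,0,0,0],[0,0,-2.5,0,0,0],[0,0,-3,0,0,0],[0,0,-3,0,0,0],[0,0,-3,0,0,0],[0,0,-3,0,0,0],[0,0,-3,0,0,0],[0,0,-2.5,0,0,0],[0,0,-1.5,0,0,0],[0,0,-1,0,0,0],[0,0,0,0,0,0],[0,0,0,0,0,0]],
  ],
)

```text
t: 32.8
tool_pos: [0.6773, 0.0474, 0.041]
orientation: [2.222, 2.22, 0.001]
force: [-0.4, 0.4, -0.1]
opening: 0.0433
gripper_force: 15.0
```

arm_command(
  deltas=[
    [[0,0,-0.6,0,0,0],[0,0,-0.3,0,0,0],[0,0,-0.2,0,0,0],[0,0,0,0,0,0],[0,0,0,0,0,0]],
  ],
)

```text
t: 33.22
tool_pos: [0.6769, 0.048, 0.0294]
orientation: [2.222, 2.221, 0.0]
force: [-0.2, -0.3, -0.5]
opening: 0.0432
gripper_force: 15.0
```

arm_command(
  deltas=[
    [[0,0,-0.2,0,0,0],[0,0,-0.1,0,0,0],[0,0,-0.1,0,0,0],[0,0,0,0,0,0],[0,0,0,0,0,0]],
  ],
)

```text
t: 33.63
tool_pos: [0.6769, 0.0479, 0.0251]
orientation: [2.222, 2.221, 0.0]
force: [0.1, -0.5, -0.8]
opening: 0.0435
gripper_force: 15.0
```

arm_command(
  deltas=[
    [[0,0,-0.1,0,0,0],[0,0,0,0,0,0],[0,0,0,0,0,0]],
  ],
)

```text
t: 33.88
tool_pos: [0.6769, 0.0479, 0.0251]
orientation: [2.222, 2.221, -0.0]
force: [-4.1, -0.5, 6.7]
opening: 0.0432
gripper_force: 15.0
```

arm_command(
  deltas=[
    [[0,0,0,0,0,0],[0,0,0,0,0,0],[0,0,0,0,0,0],[0,0,0,0,0,0],[0,0,0,0,0,0],[0,0,0,0,0,0],[0,0,2,0,0,0],[0,0,3,0,0,0],[0,0,3,0,0,0],[0,0,3,0,0,0],[0,0,4,0,0,0],[0,0,4,0,0,0]],
  ],
  gripper=0.6,
)

```text
t: 34.88
tool_pos: [0.6759, 0.0479, 0.2148]
orientation: [-2.221, -2.22, 0.002]
force: [0.8, -0.4, -0.3]
opening: 0.0748
gripper_force: 0.0
```

arm_command(
  deltas=[
    [[0,0,4,0,0,0],[0,0,4,0,0,0],[-4,0,0,0,0,0],[-4,0,0,0,0,0],[-4,0,0,0,0,0],[-4,0,0,0,0,0],[-4,0,0,0,0,0],[-4,0,0,0,0,0],[-4,0,0,0,0,0],[0,0,0,0,0,0]],
  ],
)

```text
t: 35.72
tool_pos: [0.3915, 0.0482, 0.2945]
orientation: [2.221, 2.221, 0.001]
force: [0.4, 0.8, 0.2]
opening: 0.0745
gripper_force: 0.0
```

arm_command(
  deltas=[
    [[0,4,0,0,0,0],[0,4,0,0,0,0],[0,4,0,0,0,0],[0,4,0,0,0,0],[0,4,0,0,0,0],[0,4,0,0,0,0],[0,4,0,0,0,0],[0,4,0,0,0,0],[0,4,0,0,0,0],[0,0,0,0,0,0],[0,0,0,0,0,0]],
  ],
)

```text
t: 36.63
tool_pos: [0.3961, 0.4095, 0.2925]
orientation: [-2.219, -2.224, 0.004]
force: [0.7, 0.1, 0.2]
opening: 0.0741
gripper_force: 0.0
```

```bash
python3 - <<'E'
from h import *
s=eyes.read_camera('side');t=eyes.read_camera('top');cv2.imwrite('pics/topE.png',t);cv2.imwrite('pics/sideE.png',s)
a=cv2.resize(np.clip(t[80:235,150:390]*1.7,0,255).astype(np.uint8),(720,465),interpolation=cv2.INTER_CUBIC)
cv2.imwrite('pics/p13.png',a)
print(monitor.read_state()['tool_pos'])
E
```

```text
[0.3968846  0.40756023 0.29392235]
```

View pics/p13.png

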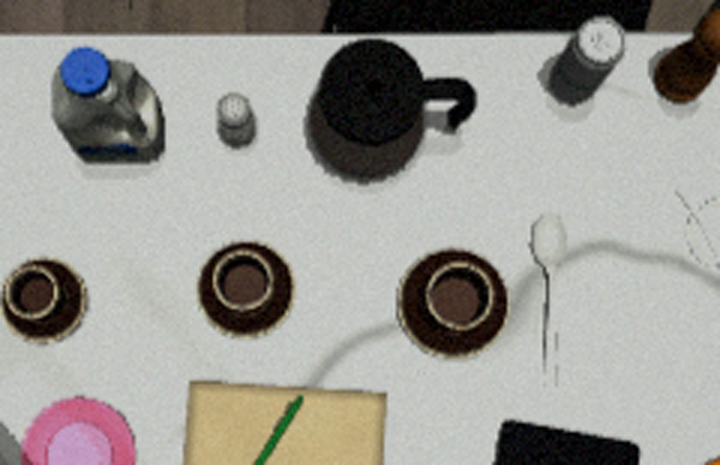

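```bash
python3 - <<'E'
from h import *
t=cv2.imread('pics/topE.png')
def R(n,u,v,z):print(n,ray('top',150+u/3-.33,80+v/3-.33,z).round(4))
R('cs',33,292,.065);R('ss',43,301,.0155);R('cm',243.5,281.5,.069);R('sm',247,289,.0155);R('cl',459.5,296,.073);R('sl',453,302,.0155)
R('shtop',234,103,.085);R('shbase',236,127,0);R('tip',548,213,.008);R('tail',552,386,.003)
cap=cv2.inRange(cv2.cvtColor(t,cv2.COLOR_BGR2HSV),(100,150,60),(125,255,255))
c=blobs('top',cap,(160,90,200,120))[0];(x,y),_,_=cv2.fitEllipse(c);print(x,y)
E
```

```text
cs [0.4902 0.2537 0.065 ]
ss [0.4881 0.2551 0.0155]
cm [0.4989 0.039  0.069 ]
sm [0.4994 0.0383 0.0155]
cl [ 0.4817 -0.1806  0.073 ]
sl [ 0.4838 -0.1813  0.0155]
shtop [0.6812 0.0476 0.085 ]
shbase [0.6817 0.051  0.    ]
tip [ 0.5815 -0.2875  0.008 ]
tail [ 0.394 -0.287  0.003]
177.88221740722656 103.026611328125
```

```bash
python3 -c "
from plant import ticket;print(ticket.close_job())"
```

```text
the job is handed in; nothing more can be done
None
```

I've handed the job in at about 37 s on the robot's clock. In the final top view, each cup stands within about 3 mm of its saucer's centre, the shaker is about 5 mm from the middle of the jug–carafe gap, and the spoon lies about 106 mm right of the large saucer, straight ahead with its handle towards the robot; the hand-in gave no verdict.

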